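# Load the doming die and present the ball tray

## Robot

A 6-joint arm with a two-finger parallel gripper is mounted at the origin on the work surface. World frame = base frame: x ahead of the robot, y to its left, z up, the work surface at z = 0. Lengths are in m, angles in degrees, forces in N, time in s.
With the tool pointing down it reaches from about 0.425 to 0.95 m from the base axis. Payload 14.7 kg.
Tool frame: the origin (TCP) lies midway between the tips of the shut fingers; the grasp point (between the pads) lies r.grip_depth behind it (r.grip_depth is the distance from the TCP to the grasp point, in m); z points along the fingers, y is the line along which they close (so a half turn about z gives the same grasp; the last joint's range is limited). The gripper opens to 85 mm and grips with 20 to 120 N. Pads are 22 mm wide; open, the fingers measure 114 mm over their backs; the gripper's body (76 mm by 85 mm) begins 54 mm behind the grasp point. The pads swing forward as they close: fully open they stand 13 mm farther back than shut.
Start: joints at [-70.967, 27.513, 91.461, -0, 61.026, -2.67], TCP at [0.24, -0.604, 0.231] pointing down, gripper open.
Joint ranges: [-157.49, 157.49], [-46.99, 117.5], [13.45, 153.17], [-89.5, 269.5], [5.16, 153.95], [-167.48, 167.48]. Speed limits (degrees/s): [108.29, 108.29, 136.94, 172.46, 172.46, 172.46].

## Interface

Orientations are given as [roll, pitch, yaw] about the fixed x, y, z axes, in that order (R = Rz(yaw) Ry(pitch) Rx(roll)).
In Python, from station import r gives the robot as it stands.
- The arm moves only by the tool apply_moves, never from a script. Its argument "plan" is a list that holds one entry, the list of rows, each a list of 7 numbers: the shift along the tool's x, y, z in cm, then the turn, a rotation vector about the tool's x, y, z in degrees, then the gripper's target within -1 to 1 (fully open at 1, half-way at 0, shut at -1). A call has 1 to 5 rows; each row shifts and turns the commanded pose from where the row before left it, along the tool's axes as they then stand; what a row does not reach is not made up. A row lasts 1/12 s, in which the tool goes at most 41.7 mm and 7.16 degrees, less where a joint would pass 70% of its speed; a pose out of reach is approached as far as the arm can. A call with a gripper value outside its range is refused whole. The fingers move at their own pace and stop on an object; "grip_force" is the grip in N (left out, the last holds). Time passes only in rows, so rows that do not move let the fingers close. It gives the time, the measured TCP pose, the force, the opening and the grip force at its end, in the units of the state.
- r.get_obs(): the state, without advancing time (a new reading comes with each control period).
- r.capture(name): name is "scene" or "top"; returns a dict with "image" (384x512x3 uint8, red, green, blue), "mtx" (3x3 intrinsics, pixels), "R" (3x3) and "t" (3): a world point X has camera coordinates R X + t. Camera axes: x right, y down, z forward; pixel columns grow to the right and rows downward; lengths in m; the calibration is good to about 2 mm. A picture is of the moment at which its call begins. There is no depth.
- r.sign_off(): hands the job in; it is judged then, once.
Trained networks look in a picture, given as the dict that the camera call returned (one of the last four; its "shot" number tells which), for a name from the list of things; names that differ only in an ending like _2 or _b are one class to them, and where a whole thing is asked for, a point or a joint stands for the part that bears it (a point fixed in the world has none). Each returns a list of dicts, best first, with "confidence" (0 to 1); they miss things now and then, are a little off and sometimes report something else, mostly with a low value. They report only what shows in the picture. A call takes as long as a camera call. They do not tell look-alikes from the thing itself.
- r.trace(picture, thing): "region" (384x512 bool, what is visible of it) and "bbox" ([left, top, right, bottom] in pixels, round what is visible of it).
The state is a dict: "t": time; "joint_pos": joint angles; "qvel": joint speeds; "effort": joint torques, N m; "ee_pos": TCP position; "ee_rot": TCP orientation; "ft_force": force on the tool from outside, world axes, zero at the start; "torque": the same for the moment, N m; "opening": finger opening in m; "grasp_force": force on a finger pad.
Only numpy, scipy, OpenCV 4.12 (cv2) and the standard library are available. Lean on these libraries where they do the work, as an engineer would, in place of code of your own. Each camera call takes 0.05 s, during which the arm holds its last target. There are 200 camera calls.

## Task

Lay the round brass blank flat and fully home in the matching round recess of the die block and let go of it; then lift the small dished tray with the loose steel ball and, keeping it level so that the ball stays in the middle, turn it a quarter turn until its spout points along the block's length, coming in from the left (as the robot sees it) with the spout's tip above the middle of the blank, ready to pour. Finish while still holding the tray there, level and still, a few centimetres above the block and not touching it, with the ball in the middle; leave the other things on the bench where they are.

Things in the scene. Friction and masses are not known exactly. Their poses are not given: they have to be found in the camera images.
- die: steel die block fixed to the bench, 70 (its x) x 130 (its y) x 25 mm high; origin at the centre of its underside, z up. Two recesses 3 mm deep in its top: a round one (35 mm across) centred at y = +32 mm, a square one (33 mm) at y = -32 mm. Its y axis points roughly to the robot's left.
- recess (a point): middle of the mouth of the round recess, at the block's top face (25 mm above the bench); axes as the block's
- blank_center (a point): round brass blank, a flat disc 32 mm across and 7 mm thick, loose on the bench to the robot's right; point at its centre, half-way up, z is the disc's axis. Seated, it stands 4 mm proud of the block
- tray_c (a point): small black plastic dished tray, 24 mm high, on the bench left of the block; point on its axis half-way up (12 mm), z up, x towards its spout, which starts out pointing roughly away from the robot. Round bowl 49 mm across with two flat grip faces 26 mm long and of the tray's full height, parallel to x, 53 mm apart over the outside (y = +26.5 and -26.5 mm).
- spout_tip (a point): end of the tray's spout: 46 mm from the tray's axis along the tray's +x, 13 mm above its underside; the spout is an open trough 23 mm wide with side walls up to 21 mm above the tray's underside
- ball_center (a point): centre of the loose steel ball, 16 mm across, resting in the middle of the tray, its centre 15 mm above the tray's underside; its top stays below the rim
- tray: the same tray, origin at the centre of its underside; axes as tray_c. About 120 g. Its floor is a shallow cone rising 8 degrees outwards, so the ball rolls back to the middle while the tray is level
- square_blank: square brass blank 30 x 30 x 7 mm, a bystander lying near the round one; origin under it
- loupe: black eye loupe, a cone-shaped cup 38 mm wide and 28 mm high, bystander; origin under it
- cushion: round cork-topped casing cushion, 72 mm wide, 26 mm high, bystander beyond the die block; origin under it
- jar: glass jar 52 mm wide, 50 mm high, bystander; origin under it
- oil_bottle: amber bottle 40 mm wide, 100 mm high, bystander; origin under it
- screwdriver: screwdriver 140 mm long lying on the bench, bystander; origin near its middle
- bobbin: steel bobbin 28 mm wide, 22 mm high, bystander; origin under it
There are look-alikes about, which are no part of the job. Leave any blue or pink look-alike of the tray alone.

How it is judged:
By the outcome, as a careful person would: the job done as asked, in the order asked, and still so for the second after the job is handed in, while the arm keeps its last pose, push and grip.
It also fails if it takes over 58 s, if anything falls off the work surface, if the arm or the gripper's body presses on something with over 40 N, if the wrist force passes 120 N, or if a joint passes its speed limit or range.

## Working session

There is one attempt and no reset: what is moved stays moved. The work goes in short steps, Python scripts to look and compute and a tool call to move; the robot and the scene stay as the last step left them, time stands still between calls to the robot, and variables do not carry over. Pictures are saved under pics/ and viewed, at most 10 in all, crops included, and the job is handed in when it is done.

Besides the shell and the picture viewer there is one more tool, called after "Call:" by a JSON object that holds its "api" and its "payload". apply_moves: Moves the arm, as the interface text tells. Its arguments: {"type":"object","properties":{"plan":{"type":"array","items":{"type":"array","items":{"type":"array","items":{"type":"number"}}}},"grip_force":{"type":"number"}},"required":["plan"]}

```bash
mkdir -p pics; cat > h.py <<'E'
from station import r
import numpy as np, cv2
def save(c,n,crop=None,s=1):
    im=c["image"]
    if crop: im=im[crop[1]:crop[3],crop[0]:crop[2]]
    if s!=1: im=cv2.resize(im,None,fx=s,fy=s,interpolation=cv2.INTER_CUBIC)
    cv2.imwrite(f"pics/{n}.png",im[:,:,::-1].copy())
def ray(c,uv,z):
    K,R,t=c["mtx"],c["R"],c["t"]
    d=R.T@np.linalg.inv(K)@np.array([uv[0],uv[1],1.]); o=-R.T@t
    return o+d*(z-o[2])/d[2]
def proj(c,X):
    p=c["mtx"]@(c["R"]@np.array(X)+c["t"]); return p[:2]/p[2]
E
python3 - <<'E'
from h import *
a=r.capture("top");b=r.capture("scene")
save(a,"top0",s=1.5);save(b,"scene0",s=1.5)
print(r.grip_depth)
for c,n in((a,"top"),(b,"scene")):
    print(n,-c["R"].T@c["t"])
    for th in ["die","blank_center","tray","ball_center","square_blank","loupe","cushion","jar","oil_bottle","screwdriver","bobbin"]:
        for d in r.trace(c,th)[:4]:
            m=d["region"];ys,xs=np.nonzero(m)
            print(th,round(d["confidence"],2),[int(v) for v in d["bbox"]],xs.mean().round(1),ys.mean().round(1),ray(c,(xs.mean(),ys.mean()),0.01).round(3))
E
```

```text
0.0187
top [0.32575884 0.06991621 1.15413095]
die 0.79 [282, 182, 339, 217] 309.9 199.5 [ 0.535 -0.104  0.01 ]
blank_center 0.55 [376, 173, 388, 184] 385.0 177.9 [ 0.577 -0.303  0.01 ]
tray 0.89 [204, 211, 228, 236] 215.2 225.6 [0.486 0.139 0.01 ]
tray 0.64 [164, 194, 188, 226] 177.1 208.3 [0.537 0.232 0.01 ]
tray 0.6 [240, 234, 268, 260] 256.2 247.2 [0.425 0.041 0.01 ]
tray 0.56 [182, 255, 205, 281] 191.9 267.8 [0.386 0.202 0.01 ]
square_blank 0.54 [401, 225, 417, 242] 409.5 235.9 [ 0.425 -0.343  0.01 ]
loupe 0.55 [325, 257, 339, 275] 332.0 263.4 [ 0.372 -0.142  0.01 ]
cushion 0.74 [287, 113, 313, 140] 301.0 125.4 [ 0.735 -0.101  0.01 ]
jar 0.94 [230, 105, 247, 128] 238.8 116.3 [0.772 0.06  0.01 ]
jar 0.41 [326, 260, 336, 270] 331.6 263.1 [ 0.373 -0.141  0.01 ]
oil_bottle 0.61 [384, 112, 404, 138] 394.7 127.0 [ 0.713 -0.348  0.01 ]
screwdriver 0.63 [71, 236, 119, 275] 103.2 259.6 [0.422 0.419 0.01 ]
bobbin 0.64 [140, 134, 154, 147] 148.4 140.4 [0.722 0.3   0.01 ]
scene [0.96191073 0.56911331 0.91619984]
die 0.87 [215, 144, 254, 181] 233.9 161.5 [ 0.534 -0.102  0.01 ]
blank_center 0.
[... 375 characters left out ...]
01 ]
square_blank 0.51 [213, 107, 219, 115] 218.4 111.0 [ 0.432 -0.335  0.01 ]
square_blank 0.4 [168, 180, 196, 205] 182.1 194.1 [ 0.736 -0.098  0.01 ]
cushion 0.84 [169, 181, 195, 203] 182.1 194.1 [ 0.737 -0.098  0.01 ]
jar 0.66 [192, 218, 212, 244] 202.0 232.4 [0.765 0.054 0.01 ]
jar 0.26 [186, 130, 193, 140] 189.3 135.9 [ 0.584 -0.295  0.01 ]
oil_bottle 0.82 [143, 124, 155, 152] 151.3 139.1 [ 0.693 -0.366  0.01 ]
screwdriver 0.69 [374, 238, 385, 285] 381.5 253.2 [0.422 0.419 0.01 ]
screwdriver 0.62 [184, 131, 196, 139] 189.3 136.0 [ 0.584 -0.295  0.01 ]
screwdriver 0.38 [216, 146, 254, 180] 233.8 161.5 [ 0.535 -0.103  0.01 ]
bobbin 0.43 [266, 279, 276, 291] 269.5 287.2 [0.721 0.301 0.01 ]
```

View pics/top0.png

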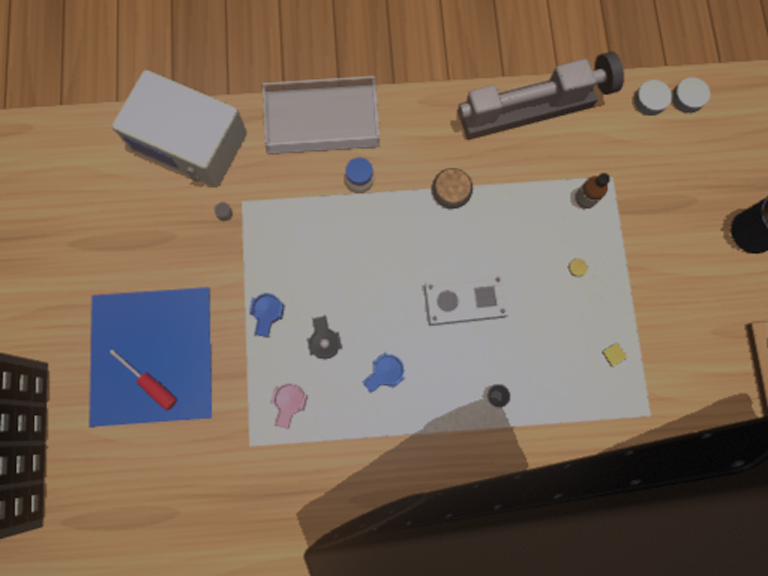

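```bash
python3 - <<'E'
from h import *
a=r.capture("top");b=r.capture("scene")
A=cv2.resize(a["image"][190:290,160:275],None,fx=4,fy=4,interpolation=cv2.INTER_CUBIC)
B=cv2.resize(a["image"][160:260,340:425],None,fx=4,fy=4,interpolation=cv2.INTER_CUBIC)
C=np.hstack([A,B]);cv2.imwrite("pics/crop1.png",C[:,:,::-1]);print(C.shape)
E
```

```text
(400, 800, 3)
```

View pics/crop1.png

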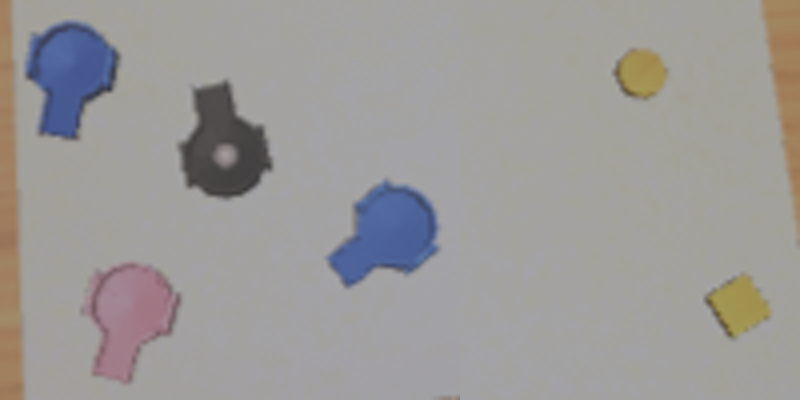

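The tray meant is the black one with the ball, top (216,229). The blue ones at (177,208) and (256,247) and the pink one at (192,268) are look-alikes with no ball. The round blank is at (385,178) and the square one at (409,236). Next I'll measure more finely.

```bash
cat >> h.py <<'E'
def mask_at(c,uv,rad,cond):
    """sub-pixel-ish blob: 6x upsampled patch, returns contour mask centroid + contour in px"""
    s=6;x0,y0=int(uv[0]-rad),int(uv[1]-rad);p=c["image"][y0:y0+2*rad,x0:x0+2*rad]
    P=cv2.resize(p,None,fx=s,fy=s,interpolation=cv2.INTER_CUBIC)
    m=cond(P.astype(int)).astype(np.uint8)
    n,l,st,ce=cv2.connectedComponentsWithStats(m)
    if n<2: return None
    i=1+np.argmax(st[1:,4]); m=(l==i).astype(np.uint8)
    cs,_=cv2.findContours(m,cv2.RETR_EXTERNAL,cv2.CHAIN_APPROX_NONE)
    k=max(cs,key=len)[:,0].astype(float)
    f=lambda q:(np.asarray(q)+.5)/s-.5+np.array([x0,y0])
    return f(ce[i]),f(k),st[i,4]/s/s
yel=lambda P:(P[...,0]-P[...,2]>50)
E
python3 - <<'E'
from h import *
a=r.capture("top");b=r.capture("scene")
for c,bl,tr in((a,(385,178),(215,226)),(b,(189,135),(295,200))):
    q=mask_at(c,bl,14,yel)
    print("blank",q[0].round(2),q[2].round(1),ray(c,q[0],.005).round(4))
    x=ray(c,q[0],.005)
    # prediction of centroid of the disc silhouette (hull of top+bottom)
    th=np.linspace(0,6.28,60)
    pts=np.array([proj(c,x+[.016*np.cos(t),.016*np.sin(t),z-.005]) for t in th for z in(0,.007)],np.float32)
    h=cv2.convexHull(pts);M=cv2.moments(h);cc=np.array([M['m10']/M['m00'],M['m01']/M['m00']])
    x2=ray(c,q[0]*2-cc,.005);print(" corrected",x2.round(4),"area pred",M['m00'])
    K=a is c
    q=mask_at(c,tr,26,lambda P:(P.max(2)<110))
    print("tray",q[0].round(2),q[2],ray(c,q[0],.02).round(4))
save(a,"dieA",(270,170,350,230),5)
A=cv2.resize(a["image"][175:223,275:347],None,fx=10,fy=10,interpolation=cv2.INTER_CUBIC)
cv2.imwrite("pics/dieA.png",A[:,:,::-1])
B=cv2.resize(b["image"][137:187,208:262],None,fx=11,fy=11,interpolation=cv2.INTER_CUBIC)
cv2.imwrite("pics/dieB.png",B[:,:,::-1])
E
```

```text
blank [385.11 177.85] 105.8 [ 0.5786 -0.3048  0.005 ]
 corrected [ 0.5789 -0.3053  0.005 ] area pred 129.44732541008852
tray [215.4  226.27] 399.75 [0.4829 0.138  0.02  ]
blank [189.27 135.27] 50.2 [ 0.5798 -0.3027  0.005 ]
 corrected [ 0.5791 -0.3042  0.005 ] area pred 60.347298549255356
tray [294.93 200.4 ] 304.88888888888886 [0.4905 0.1443 0.02  ]
```

View pics/dieA.png

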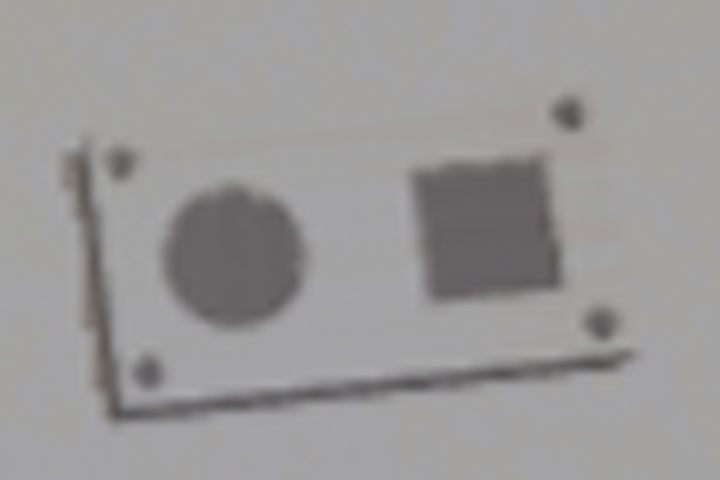

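View pics/dieB.png

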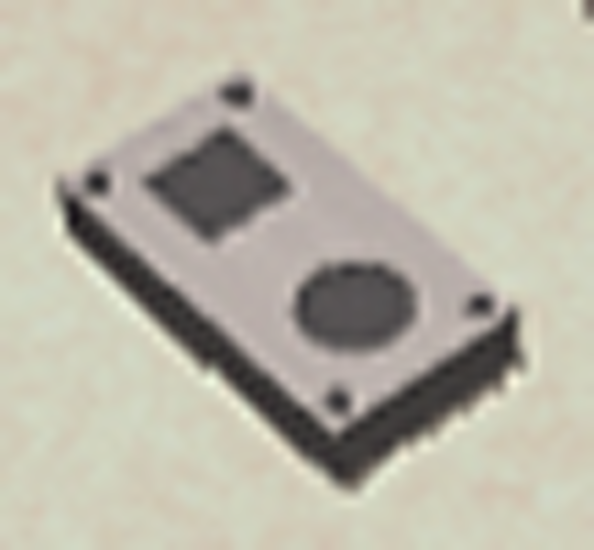

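The crops show the die from both cameras. The round recess is at about top (298.5,200.5), with the square one at (324,198). In the scene view the round one is at about (240,165). Next come centroids in both views and the tray's axis and yaw.

```bash
cat >> h.py <<'E'
drk=lambda t:(lambda P:(P.max(2)<t))
def tri(ca,ua,cb,ub):
    A=[];B=[]
    for c,u in((ca,ua),(cb,ub)):
        P=c["mtx"]@np.column_stack([c["R"],c["t"]])
        A+= [P[0,:3]-u[0]*P[2,:3],P[1,:3]-u[1]*P[2,:3]];B+=[u[0]*P[2,3]-P[0,3],u[1]*P[2,3]-P[1,3]]
    return np.linalg.lstsq(np.array(A),np.array(B),rcond=None)[0]
def disc_est(c,uv,z,rad=.016,h=.007):
    x=ray(c,uv,z);th=np.linspace(0,6.28,60)
    for _ in range(3):
        pts=np.array([proj(c,x+[rad*np.cos(t),rad*np.sin(t),dz]) for t in th for dz in(-h/2,h/2)],np.float32)
        M=cv2.moments(cv2.convexHull(pts));cc=np.array([M['m10']/M['m00'],M['m01']/M['m00']])
        x=x+ray(c,uv,z)-ray(c,cc,z)
    return x
E
python3 - <<'E'
from h import *
a=r.capture("top");b=r.capture("scene")
for n,uvs,rad in(("round",((298.5,200.5),(240,164.7)),9),("square",((324,198),(227.7,153.7)),8)):
    u=[]
    for c,uv,t in zip((a,b),uvs,(128,110)):
        q=mask_at(c,uv,rad,drk(t));u.append(q[0]);print(n,q[0].round(2),round(q[2],1),ray(c,q[0],.025).round(4))
    print(" tri",tri(a,u[0],b,u[1]).round(4))
# blank
u=[]
for c,uv in((a,(385,178)),(b,(189,135))):
    q=mask_at(c,uv,14,yel);u.append(q[0]);print("blank",disc_est(c,q[0],.0035).round(4))
print(" tri",tri(a,u[0],b,u[1]).round(4))
# tray: ball
for c,uv,zc in((a,(216,229),.02),(b,(295,201),.02)):
    p=c["image"][int(uv[1])-3:int(uv[1])+4,int(uv[0])-3:int(uv[0])+4].max(2);print(p)
    q=mask_at(c,uv,6,lambda P:P.max(2)>115);print("ball",q[0],q[2],ray(c,q[0],.015).round(4))
    # yaw fit by silhouette: tray outline at z~0.02
    q=mask_at(c,uv,26,drk(110));k=q[1]
    W=np.array([ray(c,x,.012) for x in k]);ctr=W.mean(0);d=np.linalg.norm(W-ray(c,(uv),.012),axis=1)
    f=W[d>np.max(d)*.93].mean(0);print("tip region",f.round(4),"max",d.max())
print([ (k,np.round(v,3)) for k,v in r.get_obs().items()])
E
```

```text
round [297.95 200.31] 148.7 [ 0.5325 -0.0721  0.025 ]
round [239.71 164.3 ] 63.9 [ 0.5342 -0.0698  0.025 ]
 tri [ 0.5329 -0.0724  0.0219]
square [323.26 197.52] 173.3 [ 0.5349 -0.1362  0.025 ]
square [227.26 153.26] 67.8 [ 0.5369 -0.1337  0.025 ]
 tri [ 0.5354 -0.1367  0.0216]
blank [ 0.5789 -0.3053  0.0035]
blank [ 0.5792 -0.3042  0.0035]
 tri [ 0.579  -0.3055  0.0024]
[[ 80 105 122 125 120  93  71]
 [ 87 123 142 146 141 122  86]
 [105 134 154 160 150 133  94]
 [105 133 149 156 147 130  92]
 [ 85 119 137 141 134 112  80]
 [ 72  83 108 118 101  81  69]
 [ 72  71  78  81  74  69  68]]
ball [215.90297697 228.33843981] 21.305555555555554 [0.4784 0.1374 0.015 ]
tip region [0.5222 0.1442 0.012 ] max 0.04783321877021369
[[ 26  26  93 179 202 190 170]
 [ 24  18  53 144 160 158 140]
 [ 25  23  29  88 110 102  80]
 [ 25  19  17  15  43  27  10]
 [ 24  26  22  21  22  28  28]
 [ 31  26  30  24  25  20  23]
 [ 24  26  25   2   8   9   7]]
ball [296.41239316 197.81807082] 15.166666666666666 [0.478  0.1377 0.015 ]
tip region [0.4821 0.1308 0.012 ] max 0.04271419212015329
[('t', np.float64(1.5)), ('joint_pos', array([-7.0967e+01,  2.7514e+01,  9.1460e+01, -1.0000e-03,  6.1023e+01,
       -2.6690e+00])), ('qvel', array([-0.031,  0.056,  0.023,  0.013,  0.043, -0.   ])), ('effort', array([-0.0000e+00, -9.5048e+01, -4.3064e+01, -0.0000e+00,  1.0000e-03,
        0.0000e+00])), ('ee_pos', array([ 0.24 , -0.604,  0.231])), ('ee_rot', array([1.79996e+02, 1.00000e-03, 2.17030e+01])), ('ft_force', array([ 0.278, -0.849,  0.024])), ('torque', array([-0.028,  0.022,  0.045])), ('grasp_force', np.float64(0.0)), ('opening', np.float64(0.086))]
```

Call:
{"api": "apply_moves", "payload": {"plan": [[[3.5,-1.3,1,0,0,0,1],[3.5,-1.3,1,0,0,0,1],[3.5,-1.3,1,0,0,0,1],[3.5,-1.3,1,0,0,0,1],[3.5,-1.3,1,0,0,0,1]]]}}

```text
t: 1.92
ee_pos: [0.3799, -0.4776, 0.181]
ee_rot: [180.0, -0.0, 21.7]
ft_force: [0.8, -0.2, -0.2]
opening: 0.0856
grasp_force: 0.0
```

Call:
{"api": "apply_moves", "payload": {"plan": [[[3.5,-1.3,1,0,0,0,1],[3.5,-1.3,1,0,0,0,1],[3.5,-1.3,1,0,0,0,1],[3.5,-1.3,1,0,0,0,1],[3.5,-1.3,1,0,0,0,1]]]}}

```text
t: 2.33
ee_pos: [0.5187, -0.3523, 0.1309]
ee_rot: [180.0, -0.0, 21.7]
ft_force: [0.3, -0.6, 0.8]
opening: 0.0856
grasp_force: 0.0
```

```bash
cat >> h.py <<'E'
def togo(p,yaw):
    o=r.get_obs();e=np.array(o["ee_pos"]);y=np.radians(o["ee_rot"][2]);d=np.array(p)-e
    print("t",round(float(o["t"]),2),"ee",e.round(4),np.round(o["ee_rot"],2),"j6",np.round(o["joint_pos"][5],1),"F",np.round(o["ft_force"],1),"open",round(float(o["opening"]),4),"gf",round(float(o["grasp_force"]),1))
    print("go cm x y z",np.round(100*np.array([d[0]*np.cos(y)+d[1]*np.sin(y),d[0]*np.sin(y)-d[1]*np.cos(y),-d[2]]),2),"turn z",round(-((yaw-o["ee_rot"][2]+180)%360-180),2))
E
python3 -c "
from h import *
togo((.5790,-.3048,.003),21.7)"
```

```text
t 2.33 ee [ 0.5187 -0.3523  0.1309] [ 1.7999e+02 -1.0000e-02  2.1700e+01] j6 31.3 F [ 0.3 -0.6  0.8] open 0.0856 gf 0.0
go cm x y z [ 7.36 -2.19 12.79] turn z -0.0
```

Call:
{"api": "apply_moves", "payload": {"plan": [[[2.5,-0.7,3,0,0,0,1],[2.5,-0.7,3,0,0,0,1],[2.4,-0.8,3,0,0,0,1],[0,0,2,0,0,0,0.2],[0,0,0.8,0,0,0,0.2]]], "grip_force": 20}}

```text
t: 2.75
ee_pos: [0.5775, -0.3038, 0.01]
ee_rot: [-179.8, 0.1, 21.8]
ft_force: [0.1, 1.0, 0.0]
opening: 0.0641
grasp_force: 0.0
```

Call:
{"api": "apply_moves", "payload": {"plan": [[[0,0,0,0,0,0,0.2],[0,0,0,0,0,0,0.2]]]}}

```text
t: 2.92
ee_pos: [0.5778, -0.3064, 0.0138]
ee_rot: [-180.0, 0.0, 21.7]
ft_force: [0.7, 0.4, 0.3]
opening: 0.0514
grasp_force: 0.0
```

```bash
python3 - <<'E'
from h import *
togo((.5790,-.3048,.003),21.7)
a=r.capture("scene");save(a,"g1",(150,95,230,155),9)
E
```

```text
t 2.92 ee [ 0.5778 -0.3064  0.0138] [-1.7999e+02  1.0000e-02  2.1670e+01] j6 37.7 F [0.7 0.4 0.3] open 0.0514 gf 0.0
go cm x y z [ 0.17 -0.11  1.08] turn z -0.03
```

View pics/g1.png

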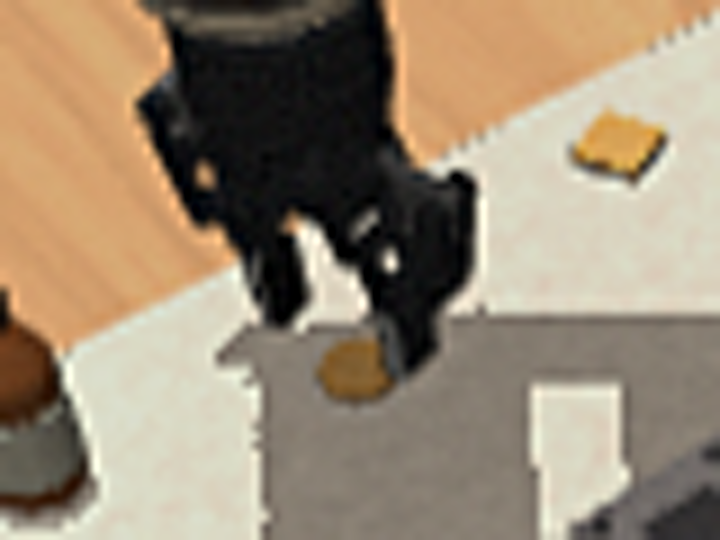

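The blank, at about scene (189,136), lies below and between the open fingers. I'll lower and squeeze.

Call:
{"api": "apply_moves", "payload": {"plan": [[[0.15,-0.1,0.6,0,0,0,0.2],[0,0,0.45,0,0,0,0.1],[0,0,0,0,0,0,-1],[0,0,0,0,0,0,-1],[0,0,0,0,0,0,-1]]]}}

```text
t: 3.38
ee_pos: [0.5792, -0.3046, 0.0031]
ee_rot: [180.0, -0.0, 21.7]
ft_force: [0.2, -0.7, 0.3]
opening: 0.0304
grasp_force: 19.8
```

Call:
{"api": "apply_moves", "payload": {"plan": [[[0,0,0,0,0,0,-1],[0,0,0,0,0,0,-1],[0,0,0,0,0,0,-1]]]}}

```text
t: 3.63
ee_pos: [0.5792, -0.3045, 0.003]
ee_rot: [180.0, -0.0, 21.7]
ft_force: [-2.0, -0.5, 3.3]
opening: 0.0302
grasp_force: 20.1
```

Call:
{"api": "apply_moves", "payload": {"plan": [[[0,0,0,0,0,0,0.1],[0,0,0,0,0,0,0.1],[0,0,0,0,0,-7,0.1],[0,0,0,0,0,-7,0.1],[0,0,0,0,0,-7,0.1]]]}}

```text
t: 4.05
ee_pos: [0.5792, -0.3043, 0.0027]
ee_rot: [-180.0, -0.0, 43.0]
ft_force: [-0.7, -0.3, 0.1]
opening: 0.0468
grasp_force: 0.0
```

Call:
{"api": "apply_moves", "payload": {"plan": [[[0,0,0,0,0,-7,0.1],[0,0,0,0,0,-7,0.1],[0,0,0,0,0,-7,0.1],[0,0,0,0,0,-7,0.1],[0,0,0,0,0,-7,0.1]]]}}

```text
t: 4.47
ee_pos: [0.5792, -0.3043, 0.0027]
ee_rot: [180.0, -0.0, 78.1]
ft_force: [0.2, 0.2, -0.1]
opening: 0.0471
grasp_force: 0.0
```

Call:
{"api": "apply_moves", "payload": {"plan": [[[0,0,0,0,0,-7,0.1],[0,0,0,0,0,-7,0.1],[0,0,0,0,0,-7,0.1],[0,0,0,0,0,-7,0.1],[0,0,0,0,0,-6,0.1]]]}}

```text
t: 4.88
ee_pos: [0.5792, -0.3043, 0.0027]
ee_rot: [180.0, -0.0, 112.1]
ft_force: [-0.1, 0.7, 0.0]
opening: 0.047
grasp_force: 0.0
```

Call:
{"api": "apply_moves", "payload": {"plan": [[[0,0,0,0,0,0,-1],[0,0,0,0,0,0,-1],[0,0,0,0,0,0,-1],[0,0,0,0,0,0,-1],[0,0,0,0,0,0,-1]]], "grip_force": 40}}

```text
t: 5.3
ee_pos: [0.5792, -0.3043, 0.0031]
ee_rot: [180.0, 0.0, 111.4]
ft_force: [-0.1, 2.0, 5.4]
opening: 0.0287
grasp_force: 39.1
```

```bash
python3 - <<'E'
from h import *
togo((.5337,-.0710,.06),111.7)
E
```

```text
t 5.3 ee [ 0.5792 -0.3043  0.0031] [179.99   0.   111.45] j6 -51.8 F [-0.1  2.   5.4] open 0.0287 gf 39.1
go cm x y z [23.38  4.29 -5.69] turn z -0.25
```

Call:
{"api": "apply_moves", "payload": {"plan": [[[0,0,-2,0,0,0,-1],[2,0.4,-2,0,0,0,-1],[3.4,0.6,-1.7,0,0,0,-1],[3.5,0.6,0,0,0,0,-1],[3.5,0.6,0,0,0,0,-1]]]}}

```text
t: 5.72
ee_pos: [0.5539, -0.1803, 0.0609]
ee_rot: [179.9, 0.1, 111.4]
ft_force: [0.8, 0.5, -1.4]
opening: 0.0292
grasp_force: 39.5
```

Call:
{"api": "apply_moves", "payload": {"plan": [[[3.5,0.6,0,0,0,0,-1],[3.5,0.7,0,0,0,0,-1],[3,0.6,0,0,0,0,-1],[1,0.2,0,0,0,0,-1],[0,0,0,0,0,0,-1]]]}}

```text
t: 6.13
ee_pos: [0.5319, -0.0689, 0.0599]
ee_rot: [-180.0, -0.0, 111.7]
ft_force: [1.0, 0.2, 0.2]
opening: 0.0284
grasp_force: 39.5
```

Call:
{"api": "apply_moves", "payload": {"plan": [[[0,0,0,0,0,0,-1],[0,0,0,0,0,0,-1]]]}}

```text
t: 6.3
ee_pos: [0.5332, -0.072, 0.0599]
ee_rot: [180.0, 0.0, 111.6]
ft_force: [-0.6, -0.1, -0.7]
opening: 0.0291
grasp_force: 39.5
```

```bash
python3 - <<'E'
from h import *
togo((.5335,-.0705,.035),111.7)
a=r.capture("top");b=r.capture("scene")
A=cv2.resize(a["image"][175:225,270:320],None,fx=8,fy=8,interpolation=cv2.INTER_CUBIC)
B=cv2.resize(b["image"][130:180,215:265],None,fx=8,fy=8,interpolation=cv2.INTER_CUBIC)
cv2.imwrite("pics/h1.png",np.hstack([A,B])[:,:,::-1])
E
```

```text
t 6.3 ee [ 0.5332 -0.072   0.0599] [1.7997e+02 3.0000e-02 1.1161e+02] j6 -32.5 F [-0.6 -0.1 -0.7] open 0.0291 gf 39.5
go cm x y z [0.13 0.08 2.49] turn z -0.09
```

View pics/h1.png

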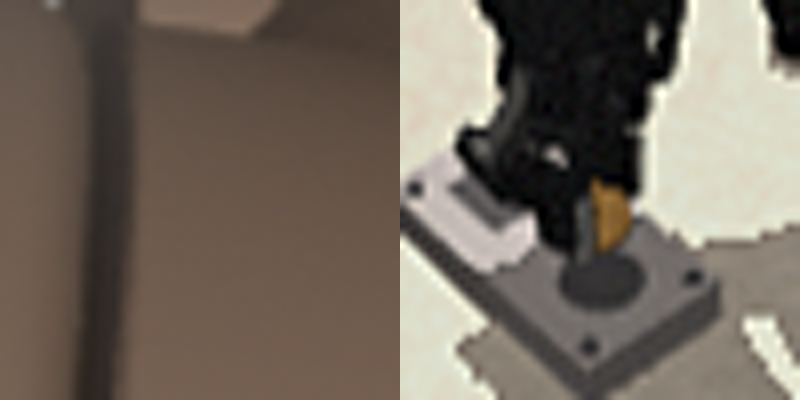

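The scene half shows the blank gripped level over the recess, its visible edge at about (292,156), with the recess mouth at about (240,165). I'll lower it and calibrate the camera against the held blank.

Call:
{"api": "apply_moves", "payload": {"plan": [[[0.1,0.1,1.2,0,0,0,-1],[0,0,0.8,0,0,0,-1],[0,0,0,0,0,0,-1]]]}}

```text
t: 6.65
ee_pos: [0.5323, -0.0704, 0.0384]
ee_rot: [-179.9, -0.1, 111.6]
ft_force: [-0.8, -0.2, -1.2]
opening: 0.0287
grasp_force: 39.5
```

```bash
cat > fit.py <<'E'
from h import *
o=r.get_obs();e=np.array(o["ee_pos"])
togo((.5335,-.0705,.031),111.7)
b=r.capture("scene")
def hull(c,x,rad,h):
    th=np.linspace(0,6.28,80)
    return cv2.convexHull(np.array([proj(c,x+np.array([rad*np.cos(t),rad*np.sin(t),z])) for t in th for z in h],np.float32))
def inside(h,P): return np.array([cv2.pointPolygonTest(h,(float(p[0]),float(p[1])),True) for p in P])
c0=proj(b,e)
q=mask_at(b,c0,12,lambda P:P[...,0]-P[...,2]>45)
k=q[1];print("yellow area",q[2],k.min(0),k.max(0))
# use right-hand / lower-right contour points (free silhouette)
hb=hull(b,e+[0,0,.0004],.016,(-.0035,.0035)); print("pred",hb[:,0].min(0),hb[:,0].max(0))
save(b,"h2",(215,130,265,180),10)
E
python3 fit.py
```

```text
t 6.65 ee [ 0.5323 -0.0704  0.0384] [-1.7990e+02 -6.0000e-02  1.1163e+02] j6 -32.4 F [-0.8 -0.2 -1.2] open 0.0287 gf 39.5
go cm x y z [-0.05  0.11  0.74] turn z -0.07
yellow area 29.11111111111111 [239.58333333 157.08333333] [244.41666667 165.41666667]
pred [234.74117 156.54779] [244.9384  165.63774]
```

View pics/h2.png

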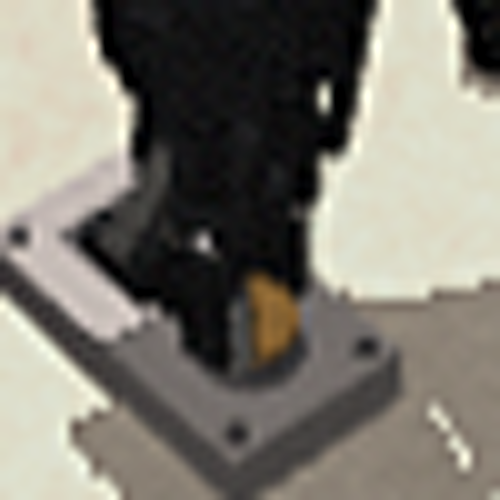

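Call:
{"api": "apply_moves", "payload": {"plan": [[[0,0,0.3,0,0,0,-1],[0,0,0,0,0,0,-1],[0,0,0,0,0,0,-1]]]}}

```text
t: 6.95
ee_pos: [0.5332, -0.0699, 0.0369]
ee_rot: [180.0, 0.0, 111.7]
ft_force: [0.4, 0.7, -1.1]
opening: 0.0288
grasp_force: 39.5
```

```bash
python3 - <<'E'
from h import *
togo((.5336,-.0704,.0255),111.7)
E
```

```text
t 6.95 ee [ 0.5332 -0.0699  0.0369] [180.     0.   111.69] j6 -32.4 F [ 0.4  0.7 -1.1] open 0.0288 gf 39.5
go cm x y z [-0.06  0.02  1.14] turn z -0.01
```

Call:
{"api": "apply_moves", "payload": {"plan": [[[-0.06,0.02,0.4,0,0,0,-1],[0,0,0.3,0,0,0,-1],[0,0,0.1,0,0,0,-1],[0,0,0.1,0,0,0,-1],[0,0,0,0,0,0,-1]]]}}

```text
t: 7.37
ee_pos: [0.5332, -0.0702, 0.0276]
ee_rot: [-180.0, -0.0, 111.7]
ft_force: [-0.9, -1.0, -2.7]
opening: 0.0287
grasp_force: 39.5
```

Call:
{"api": "apply_moves", "payload": {"plan": [[[0,0,0.1,0,0,0,-1],[0,0,0.05,0,0,0,-1],[0,0,0,0,0,0,-1]]]}}

```text
t: 7.62
ee_pos: [0.5332, -0.0703, 0.0262]
ee_rot: [-180.0, -0.0, 111.7]
ft_force: [-2.4, -3.2, 0.5]
opening: 0.0287
grasp_force: 39.8
```

Call:
{"api": "apply_moves", "payload": {"plan": [[[0,0,0.08,0,0,0,-1],[0,0,0,0,0,0,-1],[0,0,0,0,0,0,-1]]]}}

```text
t: 7.87
ee_pos: [0.5332, -0.0703, 0.0254]
ee_rot: [-180.0, -0.0, 111.7]
ft_force: [-4.8, -2.8, 1.4]
opening: 0.0288
grasp_force: 39.8
```

Call:
{"api": "apply_moves", "payload": {"plan": [[[0,0,0,0,0,0,0.2],[0,0,0,0,0,0,0.2],[0,0,-1,0,0,0,0.2],[0,0,-3,0,0,0,0.5],[-4,0,-3,0,0,0,0.5]]]}}

```text
t: 8.28
ee_pos: [0.5432, -0.0978, 0.0913]
ee_rot: [-179.8, -0.2, 111.8]
ft_force: [2.4, 0.5, 0.1]
opening: 0.0643
grasp_force: 0.0
```

Call:
{"api": "apply_moves", "payload": {"plan": [[[2,2,-3,0,0,-7,0.5],[4,0,0,0,0,-7,0.5],[4,0,0,0,0,-7,0.5],[4,0,0,0,0,-7,0.5],[4,0,0,0,0,-7,0.5]]]}}

```text
t: 8.7
ee_pos: [0.4567, 0.0489, 0.1215]
ee_rot: [179.9, 0.1, 147.0]
ft_force: [-0.5, 0.8, 0.7]
opening: 0.064
grasp_force: 0.0
```

```bash
python3 - <<'E'
from h import *
togo((.478,.1375,.06),-171.3)
a=r.capture("top");b=r.capture("scene")
A=cv2.resize(a["image"][175:225,270:320],None,fx=8,fy=8,interpolation=cv2.INTER_CUBIC)
B=cv2.resize(b["image"][140:190,215:265],None,fx=8,fy=8,interpolation=cv2.INTER_CUBIC)
cv2.imwrite("pics/p1.png",np.hstack([A,B])[:,:,::-1])
for c,uv in((a,(298,200)),(b,(239.7,164))):
    q=mask_at(c,uv,10,yel)
    if q is not None: print(q[0],q[2],"blank est z.0255",disc_est(c,q[0],.0255+.0015,h=.004).round(4))
E
```

```text
t 8.7 ee [0.4567 0.0489 0.1215] [1.7991e+02 1.0000e-01 1.4703e+02] j6 -54.7 F [-0.5  0.8  0.7] open 0.064 gf 0.0
go cm x y z [3.03 8.59 6.15] turn z -41.67
[239.5222669  164.03656539] 62.166666666666664 blank est z.0255 [ 0.5349 -0.0697  0.027 ]
```

View pics/p1.png

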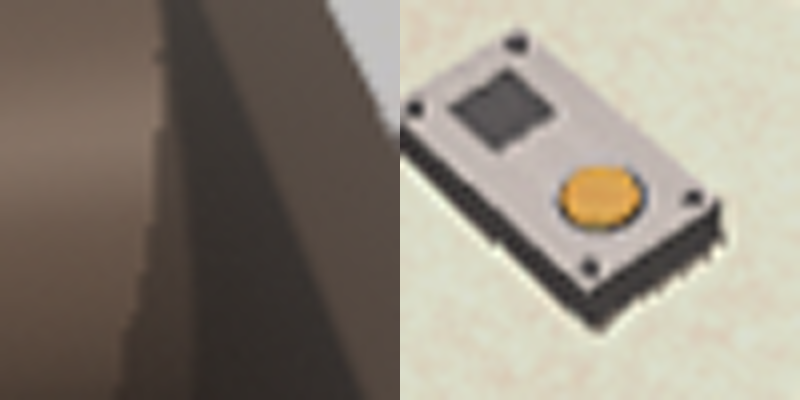

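The scene crop shows the blank level and concentric in the round recess at about (240,165), with a thin dark ring all round. So it is seated. Now the tray.

Call:
{"api": "apply_moves", "payload": {"plan": [[[0,0,0,0,0,-7,1],[0,0,0,0,0,-7,1],[0,0,0,0,0,-7,1],[0,0,0,0,0,-7,1],[0,0,0,0,0,-7,1]]], "grip_force": 20}}

```text
t: 9.22
ee_pos: [0.4575, 0.0476, 0.1213]
ee_rot: [180.0, 0.1, -178.0]
ft_force: [0.3, -0.6, -0.6]
opening: 0.0853
grasp_force: 0.0
```

Call:
{"api": "apply_moves", "payload": {"plan": [[[0,0,0,0,0,-6.5,1],[0,0,0,0,0,0,1],[0,0,0,0,0,0,1]]]}}

```text
t: 9.47
ee_pos: [0.4573, 0.0476, 0.121]
ee_rot: [-180.0, 0.1, -172.0]
ft_force: [0.2, 0.3, 0.2]
opening: 0.0855
grasp_force: 0.0
```

```bash
python3 - <<'E'
from h import *
togo((.478,.1375,.04),-171.3)
b=r.capture("scene");a=r.capture("top")
for n,c in(("s",b),("t",a)):
  for d in r.trace(c,"tray")[:5]:
    m=d["region"];col=c["image"][m].mean(0).round();print(n,d["confidence"],d["bbox"],col)
# camera "up" directions at tray: image dir of world +x
a0=proj(a,(.478,.1375,.02));a1=proj(a,(.528,.1375,.02));d=a1-a0
print("img lean of world +x, deg left of up:",np.degrees(np.arctan2(-d[0],-d[1])))
from scipy.optimize import minimize
# silhouette fit in scene image: bowl r.0245, faces box 26x53, spout 23 wide to x=.046, heights 0..24 (spout 6?..21)
q=mask_at(b,(295,200),24,drk(110)); k=q[1]; print(q[2],k.min(0),k.max(0))
def poly(p):
    x,y,w=p; R=np.array([[np.cos(w),-np.sin(w)],[np.sin(w),np.cos(w)]])
    th=np.linspace(0,6.28,40);L=[]
    bowl=np.c_[.0255*np.cos(th),.0255*np.sin(th)]
    box=np.array([[sx*.013,sy*.0265] for sx in(-1,1) for sy in(-1,1)])
    sp=np.array([[.046,.0115],[.046,-.0115],[.015,.0115],[.015,-.0115]])
    hs=[]
    for P,zs in((bowl,(0,.024)),(box,(0,.024)),(sp,(.008,.021))):
        P=P@R.T+[x,y]
        hs.append(cv2.convexHull(np.array([proj(b,(u,v,z)) for u,v in P for z in zs],np.float32)))
    return hs
def cost(p,k=k[::4]):
    hs=poly((p[0]/100+.478,p[1]/100+.1375,p[2]/10))
    d=np.array([[cv2.pointPolygonTest(h,(float(u),float(v)),True) for h in hs] for u,v in k]).max(1)
    d=np.clip(d,-1.5,1.5); return (d**2).mean()
for w in(0,.2,.4):
    s=minimize(cost,[0,0,w*10],method="Nelder-Mead",options=dict(xatol=1e-3,fatol=1e-5));print("fit",s.x[0]/100+.478,s.x[1]/100+.1375,np.degrees(s.x[2]/10),s.fun)
E
```

```text
t 9.47 ee [0.4573 0.0476 0.121 ] [-1.8000e+02  5.0000e-02 -1.7202e+02] j6 -95.8 F [0.2 0.3 0.2] open 0.0855 gf 0.0
go cm x y z [-3.3   8.62  8.1 ] turn z -0.72
s 0.8 [282.3, 161.8, 303.8, 180.1] [ 33.  57. 106.]
s 0.79 [293.3, 226.6, 318.3, 239.5] [ 41.  74. 141.]
s 0.76 [322.2, 188.6, 346.5, 206.5] [148.  89. 101.]
s 0.75 [283.6, 194.8, 304.8, 211.9] [14. 14. 13.]
t 0.83 [179.5, 256.0, 198.5, 285.0] [175. 134. 145.]
t 0.6 [318.8, 181.8, 340.5, 212.8] [168. 164. 164.]
t 0.56 [166.8, 193.3, 189.3, 223.5] [ 92. 113. 169.]
img lean of world +x, deg left of up: 3.271165249936636
327.36111111111114 [283.25 189.25] [306.25       211.41666667]
fit 0.4795596756681311 0.13890449202786445 8.67053569292598 0.03463282267954548
fit 0.4795572756838339 0.13890626052551605 8.661778198708097 0.0346326866341825
fit 0.4795565060405857 0.13890642117855417 8.669243337541246 0.03463263058342148
```

Call:
{"api": "apply_moves", "payload": {"plan": [[[-1.1,2.9,1.5,0,0,-0.7,1],[-1.1,2.9,1.5,0,0,0,1],[-1.2,2.9,2,0,0,0,1],[0,0,1.5,0,0,0,1],[0,0,1,0,0,0,1]]]}}

```text
t: 10.08
ee_pos: [0.4771, 0.14, 0.0441]
ee_rot: [-180.0, -0.0, -171.0]
ft_force: [-0.9, 0.2, 0.3]
opening: 0.0855
grasp_force: 0.0
```

Call:
{"api": "apply_moves", "payload": {"plan": [[[0,0,0,0,0,0,1],[0,0,0,0,0,0,1],[0,0,0,0,0,0,1]]]}}

```text
t: 10.33
ee_pos: [0.4775, 0.138, 0.0461]
ee_rot: [180.0, 0.0, -171.2]
ft_force: [-0.5, 0.9, -0.6]
opening: 0.0856
grasp_force: 0.0
```

```bash
python3 - <<'E'
from h import *
togo((.4788,.1382,.002),-171.33)
b=r.capture("scene");save(b,"g2",(265,150,335,220),8)
E
```

```text
t 10.33 ee [0.4775 0.138  0.0461] [ 1.8000e+02  2.0000e-02 -1.7118e+02] j6 -86.2 F [-0.5  0.9 -0.6] open 0.0856 gf 0.0
go cm x y z [-0.13 -0.    4.41] turn z 0.15
```

View pics/g2.png

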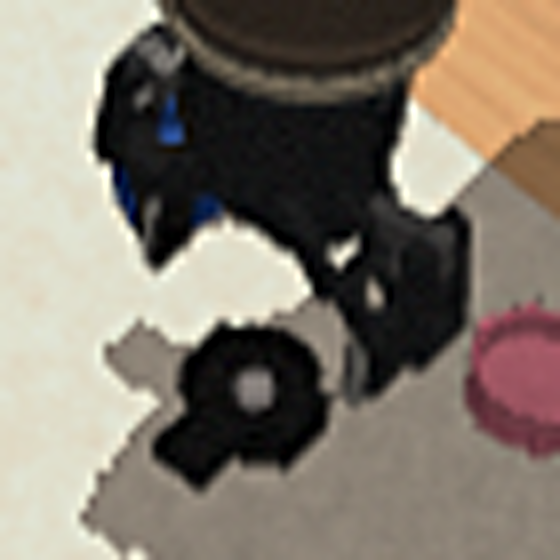

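The black tray at scene (296,198), with the ball in its middle, sits between the open fingers. The pink tray stays clear on the right. I'll descend and grip gently.

Call:
{"api": "apply_moves", "payload": {"plan": [[[-0.1,0,1.5,0,0,0,1],[0,0,1.5,0,0,0,1],[0,0,1,0,0,0,1],[0,0,0.4,0,0,0,0.6],[0,0,0,0,0,0,0.6]]], "grip_force": 20}}

```text
t: 10.8
ee_pos: [0.478, 0.1385, 0.0012]
ee_rot: [-180.0, -0.1, -171.1]
ft_force: [0.6, -0.3, -0.5]
opening: 0.0685
grasp_force: 0.0
```

Call:
{"api": "apply_moves", "payload": {"plan": [[[0,0,0,0,0,0,0.5],[0,0,0,0,0,0,0.4],[0,0,0,0,0,0,0.35],[0,0,0,0,0,0,0.3],[0,0,0,0,0,0,0.25]]]}}

```text
t: 11.22
ee_pos: [0.4787, 0.1389, 0.0019]
ee_rot: [-180.0, 0.0, -171.1]
ft_force: [1.0, -2.2, 1.7]
opening: 0.0537
grasp_force: 1.0
```

Call:
{"api": "apply_moves", "payload": {"plan": [[[0,0,0,0,0,0,0.2],[0,0,0,0,0,0,0.1],[0,0,0,0,0,0,0],[0,0,0,0,0,0,-1],[0,0,0,0,0,0,-1]]]}}

```text
t: 11.63
ee_pos: [0.4785, 0.1389, 0.0019]
ee_rot: [180.0, 0.0, -171.1]
ft_force: [-0.9, -2.7, 8.8]
opening: 0.0524
grasp_force: 19.7
```

Call:
{"api": "apply_moves", "payload": {"plan": [[[0,0,0,0,0,0,-1],[0,0,0,0,0,0,-1],[0,0,0,0,0,0,-1]]], "grip_force": 40}}

```text
t: 11.88
ee_pos: [0.4786, 0.1389, 0.0021]
ee_rot: [180.0, 0.0, -171.1]
ft_force: [-1.5, -1.7, 12.2]
opening: 0.052
grasp_force: 39.8
```

Call:
{"api": "apply_moves", "payload": {"plan": [[[0,0,-0.1,0,0,0,-1],[0,0,-0.3,0,0,0,-1],[0,0,-0.5,0,0,0,-1],[0,0,-0.7,0,0,0,-1],[0,0,-0.9,0,0,0,-1]]]}}

```text
t: 12.3
ee_pos: [0.478, 0.1388, 0.027]
ee_rot: [-180.0, -0.0, -171.1]
ft_force: [-0.4, -0.4, -1.3]
opening: 0.0522
grasp_force: 42.2
```

Call:
{"api": "apply_moves", "payload": {"plan": [[[0,0,-0.9,0,0,0,-1],[0,0,-0.9,0,0,0,-1],[0,0,-0.7,0,0,0,-1],[0,0,-0.5,0,0,0,-1],[0,0,-0.3,0,0,0,-1]]]}}

```text
t: 12.72
ee_pos: [0.4787, 0.1389, 0.0605]
ee_rot: [180.0, 0.1, -171.1]
ft_force: [0.6, 0.3, -1.7]
opening: 0.0524
grasp_force: 42.2
```

Call:
{"api": "apply_moves", "payload": {"plan": [[[0,0,-0.1,0,0,0,-1],[0,0,0,0,0,0,-1],[0,0,0,0,0,0,-1]]]}}

```text
t: 12.97
ee_pos: [0.4782, 0.1388, 0.0603]
ee_rot: [-180.0, -0.0, -171.1]
ft_force: [0.1, -0.5, -1.6]
opening: 0.052
grasp_force: 42.2
```

```bash
python3 - <<'E'
from h import *
togo((.531,-.025,.06),92.2)
b=r.capture("scene");e=np.array(r.get_obs()["ee_pos"])
u=proj(b,(e[0],e[1],e[2]+.013));print("pred ball px",u)
q=mask_at(b,u,6,lambda P:P.max(2)>110);print("ball",q[0],q[2],ray(b,q[0],e[2]+.013).round(4))
print(r.get_obs()["torque"])
E
```

```text
t 12.97 ee [0.4782 0.1388 0.0603] [-1.800e+02 -2.000e-02 -1.711e+02] j6 -86.2 F [ 0.1 -0.5 -1.6] open 0.052 gf 42.2
go cm x y z [ -2.68 -17.     0.03] turn z 96.7
pred ball px [298.11829153 186.37909064]
ball [298.17851852 186.37962963] 12.5 [0.478  0.1389 0.0732]
[0.05230254 0.06021325 0.02994922]
```

Call:
{"api": "apply_moves", "payload": {"plan": [[[0,0,0,0,0,1,-1],[0,0,0,0,0,2,-1],[0,0,0,0,0,3,-1],[0,0,0,0,0,4,-1],[0,0,0,0,0,5,-1]]]}}

```text
t: 13.43
ee_pos: [0.4781, 0.1388, 0.0602]
ee_rot: [-180.0, -0.0, 173.7]
ft_force: [0.2, -0.3, -2.8]
opening: 0.0522
grasp_force: 42.2
```

Call:
{"api": "apply_moves", "payload": {"plan": [[[0,0,0,0,0,5,-1],[0,0,0,0,0,5,-1],[0,0,0,0,0,5,-1],[0,0,0,0,0,5,-1],[0,0,0,0,0,5,-1]]]}}

```text
t: 13.85
ee_pos: [0.4782, 0.1388, 0.0602]
ee_rot: [-180.0, -0.0, 148.6]
ft_force: [0.7, 0.2, -1.6]
opening: 0.0525
grasp_force: 42.2
```

Call:
{"api": "apply_moves", "payload": {"plan": [[[0,0,0,0,0,5,-1],[0,0,0,0,0,5,-1],[0,0,0,0,0,5,-1],[0,0,0,0,0,5,-1],[0,0,0,0,0,5,-1]]]}}

```text
t: 14.27
ee_pos: [0.4781, 0.1388, 0.0602]
ee_rot: [-180.0, -0.0, 123.6]
ft_force: [0.8, -0.6, -0.6]
opening: 0.0524
grasp_force: 42.2
```

Call:
{"api": "apply_moves", "payload": {"plan": [[[0,0,0,0,0,5,-1],[0,0,0,0,0,5,-1],[0,0,0,0,0,5,-1],[0,0,0,0,0,4.7,-1],[0,0,0,0,0,4,-1]]]}}

```text
t: 14.68
ee_pos: [0.4781, 0.1388, 0.0602]
ee_rot: [-180.0, 0.0, 99.9]
ft_force: [-0.6, 0.7, -2.3]
opening: 0.0521
grasp_force: 42.2
```

Call:
{"api": "apply_moves", "payload": {"plan": [[[0,0,0,0,0,3.5,-1],[0,0,0,0,0,2.5,-1],[0,0,0,0,0,1.5,-1],[0,0,0,0,0,0.5,-1],[0,0,0,0,0,0,-1]]]}}

```text
t: 15.1
ee_pos: [0.4782, 0.1388, 0.0603]
ee_rot: [-180.0, 0.0, 92.2]
ft_force: [0.3, 0.1, -1.3]
opening: 0.0518
grasp_force: 42.2
```

```bash
python3 - <<'E'
from h import *
dy=np.array([-.0024,.064]);dy/=np.linalg.norm(dy);print("die yaw",np.degrees(np.arctan2(-dy[0],dy[1])))
c=np.array([.5336,-.0704])+.046*dy;print(c)
togo((*c,.06),92.2)
E
```

```text
die yaw 2.147585428298503
[ 0.53187621 -0.02443231]
t 15.1 ee [0.4782 0.1388 0.0603] [-179.98    0.     92.18] j6 10.5 F [ 0.3  0.1 -1.3] open 0.0518 gf 42.2
go cm x y z [-16.52   4.74   0.03] turn z -0.02
```

Call:
{"api": "apply_moves", "payload": {"plan": [[[-0.15,0.04,0,0,0,0,-1],[-0.35,0.1,0,0,0,0,-1],[-0.55,0.16,0,0,0,0,-1],[-0.75,0.21,0,0,0,0,-1],[-0.9,0.26,0,0,0,0,-1]]]}}

```text
t: 15.52
ee_pos: [0.4873, 0.1115, 0.0605]
ee_rot: [180.0, -0.0, 92.2]
ft_force: [0.0, -0.1, -0.0]
opening: 0.0521
grasp_force: 42.2
```

Call:
{"api": "apply_moves", "payload": {"plan": [[[-1,0.29,0,0,0,0,-1],[-1,0.29,0,0,0,0,-1],[-1,0.29,0,0,0,0,-1],[-1,0.29,0,0,0,0,-1],[-1,0.29,0,0,0,0,-1]]]}}

```text
t: 15.93
ee_pos: [0.5038, 0.0615, 0.0605]
ee_rot: [180.0, -0.0, 92.2]
ft_force: [0.2, 0.3, -2.5]
opening: 0.0522
grasp_force: 42.2
```

Call:
{"api": "apply_moves", "payload": {"plan": [[[-1,0.29,0,0,0,0,-1],[-1,0.29,0,0,0,0,-1],[-1,0.29,0,0,0,0,-1],[-1,0.29,0,0,0,0,-1],[-1,0.29,0,0,0,0,-1]]]}}

```text
t: 16.35
ee_pos: [0.5202, 0.0124, 0.0605]
ee_rot: [-180.0, -0.0, 92.2]
ft_force: [0.8, 0.1, -1.1]
opening: 0.0519
grasp_force: 42.2
```

Call:
{"api": "apply_moves", "payload": {"plan": [[[-0.9,0.26,0,0,0,0,-1],[-0.8,0.23,0,0,0,0,-1],[-0.65,0.19,0,0,0,0,-1],[-0.5,0.14,0,0,0,0,-1],[-0.4,0.11,0,0,0,0,-1]]]}}

```text
t: 16.77
ee_pos: [0.5306, -0.0193, 0.0605]
ee_rot: [-180.0, -0.0, 92.2]
ft_force: [-0.3, -0.2, -2.0]
opening: 0.0517
grasp_force: 42.2
```

Call:
{"api": "apply_moves", "payload": {"plan": [[[-0.3,0.09,0,0,0,0,-1],[-0.15,0.04,0,0,0,0,-1],[-0.1,0.03,0,0,0,0,-1],[0,0,0,0,0,0,-1],[0,0,0,0,0,0,-1]]]}}

```text
t: 17.18
ee_pos: [0.5321, -0.024, 0.0605]
ee_rot: [-180.0, -0.0, 92.2]
ft_force: [0.9, -0.1, -1.5]
opening: 0.0519
grasp_force: 42.2
```

```bash
python3 - <<'E'
from h import *
togo((.5319,-.0244,.06),92.2)
b=r.capture("scene");e=np.array(r.get_obs()["ee_pos"])
u=proj(b,(e[0],e[1],e[2]+.013));print("pred ball px",u)
q=mask_at(b,u,6,lambda P:P.max(2)>110)
if q: print("ball",q[0],q[2],ray(b,q[0],e[2]+.013).round(4))
print("pred tip px",proj(b,(.5336,-.0704,e[2]+.011)),"blank px",proj(b,(.5336,-.0704,.029)))
save(b,"fin",(200,110,290,180),8)
E
```

```text
t 17.18 ee [ 0.5321 -0.024   0.0605] [-179.99   -0.     92.21] j6 -8.1 F [ 0.9 -0.1 -1.5] open 0.0519 gf 42.2
go cm x y z [-0.04 -0.03  0.05] turn z 0.01
pred ball px [248.55183594 162.38648016]
ball [248.50985663 163.08781362] 10.333333333333334 [ 0.534  -0.0219  0.0735]
pred tip px [238.96418179 154.27951364] blank px [239.68900321 163.27890235]
```

View pics/fin.png

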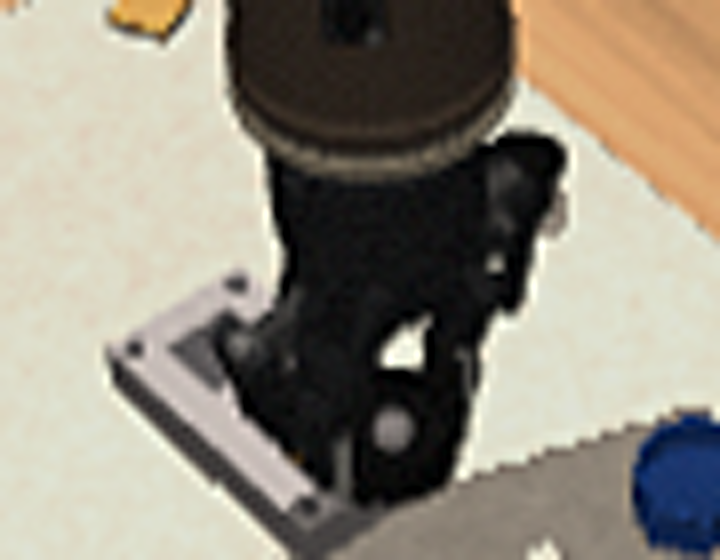

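The ball is in the middle of the tray at scene (249,163), the tray is level, and the spout lies over the blank. I'll let it settle, recheck the ball and sign off.

Call:
{"api": "apply_moves", "payload": {"plan": [[[0,0,0,0,0,0,-1],[0,0,0,0,0,0,-1],[0,0,0,0,0,0,-1],[0,0,0,0,0,0,-1],[0,0,0,0,0,0,-1]]]}}

```text
t: 17.65
ee_pos: [0.5322, -0.0241, 0.0605]
ee_rot: [-180.0, -0.0, 92.2]
ft_force: [0.2, -0.0, -1.4]
opening: 0.0524
grasp_force: 42.2
```

Call:
{"api": "apply_moves", "payload": {"plan": [[[0,0,0,0,0,0,-1],[0,0,0,0,0,0,-1],[0,0,0,0,0,0,-1],[0,0,0,0,0,0,-1],[0,0,0,0,0,0,-1]]]}}

```text
t: 18.07
ee_pos: [0.5322, -0.0242, 0.0605]
ee_rot: [-180.0, -0.0, 92.2]
ft_force: [0.2, -0.3, -1.0]
opening: 0.0525
grasp_force: 42.2
```

```bash
python3 - <<'E'
from h import *
togo((.5319,-.0244,.06),92.2)
b=r.capture("scene");e=np.array(r.get_obs()["ee_pos"])
u=proj(b,(e[0],e[1],e[2]+.013));q=mask_at(b,u,6,lambda P:P.max(2)>110);print(u,q and q[0])
if q is not None and np.linalg.norm(u-q[0])<1.5: print(r.sign_off())
E
```

```text
t 18.07 ee [ 0.5322 -0.0242  0.0605] [-180.    -0.    92.2] j6 -8.1 F [ 0.2 -0.3 -1. ] open 0.0525 gf 42.2
go cm x y z [-0.02 -0.03  0.05] turn z 0.0
[248.49163945 162.35546594] [248.43026316 163.01184211]
the job is handed in; nothing more can be done
None
```

The job is handed in at about 18 s: the round blank sits level in its recess, and the tray is held level and still about 3 cm above the block, ball in the middle and spout tip over the blank; no verdict came back.

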